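# Ready the cuvette photometer: carriage home, sample cover latched

### The arm

A 6-joint arm with a two-finger parallel gripper is mounted at the origin on a cart in front of the work surface, level with it; the furniture and walls round the work are solid. World frame = base frame: x ahead of the robot, y to its left, z up, the work surface at z = 0. Lengths are in m, angles in rad, forces in N, time in s.
With the tool pointing down it reaches from about 0.35 to 0.975 m from the base axis. Payload 4.9 kg.
Tool frame: the origin (TCP) lies midway between the tips of the shut fingers; the grasp point (between the pads) lies 19 mm behind it; z points along the fingers, y is the line along which they close (so a half turn about z gives the same grasp; the last joint's range is limited). The gripper opens to 85 mm and grips with 20 to 120 N. Pads are 22 mm wide; open, the fingers measure 114 mm over their backs; the gripper's body (76 mm by 85 mm) begins 54 mm behind the grasp point. The pads swing forward as they close: fully open they stand 13 mm farther back than shut.
Start: joints at [-1.28, 0.053, 1.613, -0, 1.476, -0.119], TCP at [0.249, -0.573, 0.231] pointing down, gripper open.
Joint ranges: [-3.01, 3.01], [-1.01, 2.22], [0.06, 2.58], [-1.02, 4.17], [0.09, 2.62], [-3.14, 3.14]. Speed limits (rad/s): [2.57, 2.57, 3.14, 3.14, 3.14, 3.14].

### API

Orientations are given as a rotation vector (axis times angle).
In Python, from station import ctrl gives the robot as it stands.
- The arm moves only by the tool step_arm, never from a script. Its argument "targets" is a list of rows, each an object with "travel": the shift along the world's x, y, z as a fraction of full scale, a list of three; "angular": the turn, a rotation vector about the world's x, y, z as a fraction of full scale, a list of three; "gripper": the opening, from 0 (shut) to 1 (fully open). In form: [{"travel": [x, y, z], "angular": [rx, ry, rz], "gripper": gripper}, ...]. A call has 1 to 10 rows; each row is the pose to reach, as a shift and turn from the pose commanded when the call began; what a row does not reach only later rows make up. Full scale, the value 1, is 0.6 m for a shift and pi/4 rad for a turn. A row lasts 1/10 s, in which the tool goes at most 50 mm and 8.59 degrees, less where a joint would pass 70% of its speed; a pose out of reach is approached as far as the arm can. A call with a number of a shift or a turn outside -1 to 1 is refused whole. A call with a gripper value outside its range is refused whole. The fingers move at their own pace and stop on an object; "squeeze" is the grip in N (left out, the last holds). Time passes only in rows, so rows that repeat a pose let the fingers close. It gives the time, the measured TCP pose, the force, the opening and the grip force at its end, in the units of the state.
- ctrl.get_obs(): the state, without advancing time (a new reading comes with each control period).
- ctrl.get_image(name): name is "scene" or "side" or "wrist"; returns a dict with "img" (384x512x3 uint8, red, green, blue), "fx", "fy", "cx", "cy" (pixels), "D" ([k1, k2, p1, p2, k3] as OpenCV has them; the pictures are not rectified), "rvec" (rotation vector, rad) and "tvec" (3), from world to camera coordinates, as OpenCV has them. Camera axes: x right, y down, z forward; pixel columns grow to the right and rows downward; lengths in m; the calibration is good to about 2 mm. A picture is of the moment at which its call begins. There is no depth.
- ctrl.finish_job(): hands the job in; it is judged then, once.
The state is a dict: "t": time; "q": joint angles; "dq": joint speeds; "effort": joint torques, N m; "tool_pos": TCP position; "tool_rot": TCP orientation; "contact_force": force on the tool from outside, world axes, zero at the start; "wrist_torque": the same for the moment, N m; "opening": finger opening in m; "grip_force": force on a finger pad.
Only numpy, scipy, OpenCV 4.12 (cv2) and the standard library are available. Lean on these libraries where they do the work, as an engineer would, in place of code of your own. Each camera call takes 0.05 s, during which the arm holds its last target. There are 200 camera calls.

### The job

Make the photometer ready to take a reading: push the cell carriage all the way into the instrument until its detent catches, then bring the black sample cover down and press its front edge until the catches hold it shut by themselves. Do not touch the white-stoppered cuvettes, do not force anything, and leave the glassware around the instrument standing where it is.

Things in the scene. Friction and masses are not known exactly. Their poses are not given: they have to be found in the camera images.
- photometer: White and grey bench photometer, immovable. Own axes: x from its front (carriage side) to its rear, y to its left, z up; origin on the bench. x -85..90, y -107..117 mm; 90 mm high at the rear, 83 mm left and right; tilted display (top at 105 mm) and keys on the left. The sample bay (deck at z = 75 mm) is 102 mm wide, centred on y = -45 mm. Turned by up to 0.3 rad
- carriage (a joint): Cell carriage on its slide, m: 0 = home (bezel against the front face), positive = drawn out towards the instrument's front, at most 0.05. Friction 1.5 N; over the last 9 mm a spring plunger resists (up to 10 N in all). Past about 4 mm it snaps over and holds the carriage home; let go sooner, it pushes the carriage back out to about 9 mm
- push_pad (a point): Centre of the front face of the round blue push pad (24 mm across, 6 mm proud) on the carriage's black front bezel (48 mm wide, z 31..72 mm). Push it towards the instrument's +x. In the instrument's axes it is at (-96, -45, 51) mm when home. Moves with the carriage; its axes are the instrument's
- cuvettes: Three clear 12.5 mm square cuvettes with white stoppers, in a row along x in the carriage's black cell block (29 mm wide); tops 92 mm above the bench, block top 80 mm. Origin on the bench plane, at the instrument's (0, -45, 0) mm when home; the cuvettes stand at own x = -5, -26, -47 mm. With the carriage out, the block stands under the cover's front skirt and the cover cannot shut
- cover (a joint): Opening angle of the black sample cover, rad: 0 = shut, at most 1.4; grows as its front edge rises. A hinge spring and friction hold it open near 1.1. Pushing it down takes 2 to 3 N at the front edge, and let go it rises again; over the last 0.1 rad two sprung roller catches resist (about 14 N in all at the tab). Below 0.03 they have snapped over and hold it shut
- cover_hinge (a point): Middle of the cover's hinge axis, which lies along the instrument's y, at the instrument's (35, -45, 80) mm. The point turns with the cover: its x points from the front edge to the hinge, its z out of the cover's top
- cover_tab (a point): Middle of the upper face of the thumb tab on the cover's front edge; in the cover's axes (see cover_hinge) 111 mm in front of the hinge and 21 mm above it. Tab 44 mm wide, 16 mm deep, this point 10 mm behind its front rim. The cover's flat top, 94 mm wide and 102 mm long, is level with the tab; skirt 25 mm deep
- rinse_beaker: Small glass beaker, 46 mm across, 58 mm high, standing in front of the instrument's left side; origin at its foot's centre
- dropper_bottle: Brown dropper bottle, 31 mm across, 91 mm high, standing to the right of the instrument; origin at its foot's centre
- sample_vial: Small vial with black cap, 23 mm across, 59 mm high, standing to the right of the instrument near its front; origin at its foot's centre

How it is judged:
On the way, in this order (a step that is already met when the one before it is completed fails the run):
1. the carriage is home on its detent while the cover is still open (value of joint carriage below 0.003 m and value of joint cover above 0.3 rad), for 0.2 s.
2. the cover has been pressed down past its catches (value of joint cover below 0.025 rad), for 0.1 s.
At the end, for the whole second after the job is handed in: The carriage is home on its detent (within 3 mm), the cover is shut and held by its catches (within 0.025 rad) and at rest, and beaker, dropper bottle and vial are within 20 mm of where they stood (value of joint carriage below 0.003 m and value of joint cover below 0.025 rad and velocity of joint cover between -0.05 and 0.05 rad/s and distance of each of rinse_beaker, dropper_bottle, sample_vial from where it was at the start of the episode below 0.02 m); the robot touches nothing.
It fails at once if a cuvette was touched (contact force between any of the fingers, the arm and cuvettes above 0.5 N).
It fails at once if the instrument was forced (more than 45 N) (contact force between any of the fingers, the arm and photometer above 45 N).
It fails at once if a bystander was tipped over (angle between any of rinse_beaker, dropper_bottle, sample_vial's own z axis and vertical above 0.5 rad).
It also fails if it takes over 42 s, if anything falls off the work surface, if the arm or the gripper's body presses on something with over 40 N, if the wrist force passes 120 N, or if a joint passes its speed limit or range.

## Working session

There is one attempt and no reset: what is moved stays moved. The work goes in short steps, Python scripts to look and compute and a tool call to move; the robot and the scene stay as the last step left them, time stands still between calls to the robot, and variables do not carry over. Pictures are saved under pics/ and viewed, at most 10 in all, crops included, and the job is handed in when it is done.

Besides the shell and the picture viewer there is one more tool, called after ">>>" as name(argument=value, ...) on one line, values as JSON. step_arm: Moves the arm, as the interface text tells. Its arguments: {"type":"object","properties":{"targets":{"type":"array"},"squeeze":{"type":"number"}},"required":["targets"]}

```bash
mkdir -p pics; python3 - <<'E'
from station import ctrl
import cv2,numpy as np,pickle
o=ctrl.get_obs();print({k:np.round(v,3).tolist() for k,v in o.items()})
for n in("scene","side"):
    d=ctrl.get_image(n);pickle.dump(d,open(f"{n}0.pkl","wb"))
    cv2.imwrite(f"pics/{n}0.png",cv2.resize(d["img"][:,:,::-1],(800,600),interpolation=cv2.INTER_CUBIC))
    R=cv2.Rodrigues(np.array(d["rvec"]))[0];print(n,-R.T@np.array(d["tvec"]),R[2],d["fx"],d["D"])
E
```

```text
{'t': 0.0, 'q': [-1.28, 0.053, 1.614, -0.0, 1.476, -0.119], 'dq': [-0.0, -0.001, 0.001, -0.0, -0.001, 0.001], 'effort': [0.002, -39.369, -37.017, -0.0, 0.007, 0.0], 'tool_pos': [0.249, -0.573, 0.23], 'tool_rot': [-3.074, -0.639, 0.0], 'contact_force': [0.601, 0.117, 0.722], 'wrist_torque': [-0.005, 0.006, -0.022], 'grip_force': 0.0, 'opening': 0.086}
scene [-0.06805674 -0.43262713  0.5216013 ] [ 0.7547653   0.41303952 -0.50963487] 407.94383577005516 [-0.14880318  0.          0.          0.          0.        ]
side [0.54448192 0.64247832 0.56645752] [ 0.02330457 -0.82373259 -0.56649935] 381.6777143148411 [-0.11093074  0.          0.          0.          0.        ]
```

View pics/scene0.png

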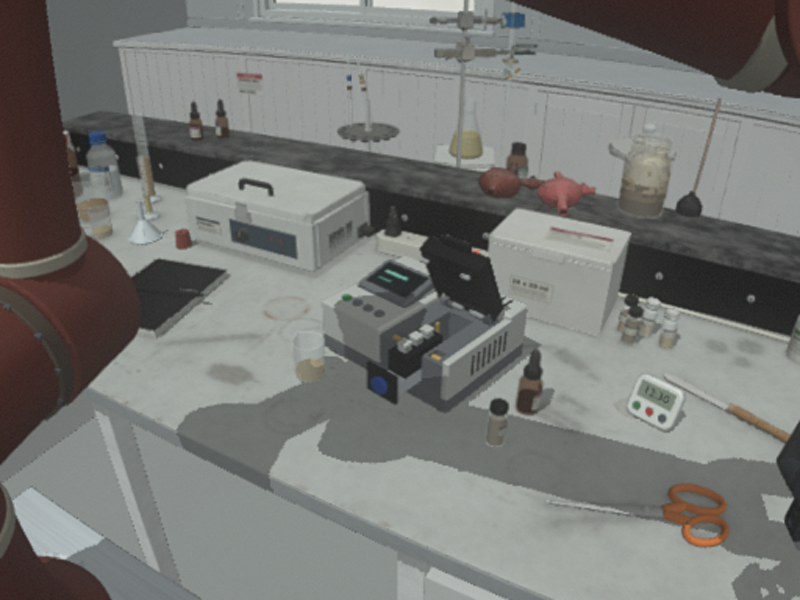

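View pics/side0.png

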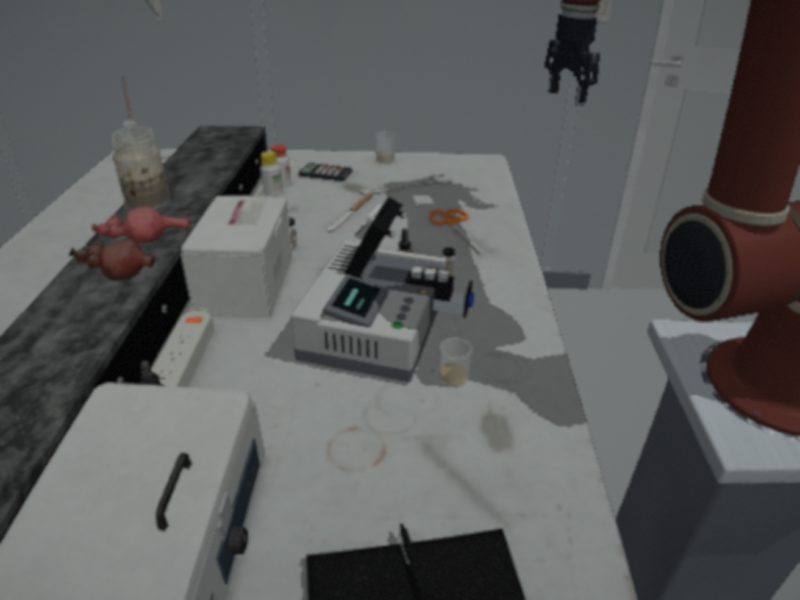

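The scene view shows the instrument with the pad at about (378,383), the cover open and the bystanders near (310,355), (530,385) and (497,422). I'll zoom in for exact pixels.

```bash
python3 - <<'E'
import cv2,pickle
for n,(x,y) in {"scene":(200,145),"side":(180,120)}.items():
    im=pickle.load(open(f"{n}0.pkl","rb"))["img"][y:y+120,x:x+160,::-1]
    im=cv2.resize(im,(800,600),interpolation=cv2.INTER_CUBIC)
    im=cv2.convertScaleAbs(im,alpha=1.3,beta=15)
    cv2.imwrite(f"pics/{n}0z.png",im)
E
```

```text
(no output)
```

View pics/scene0z.png

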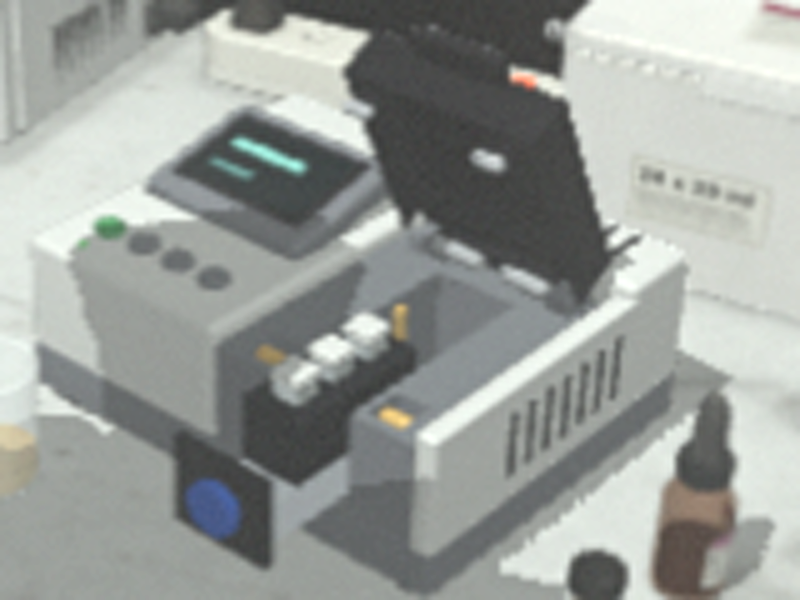

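View pics/side0z.png

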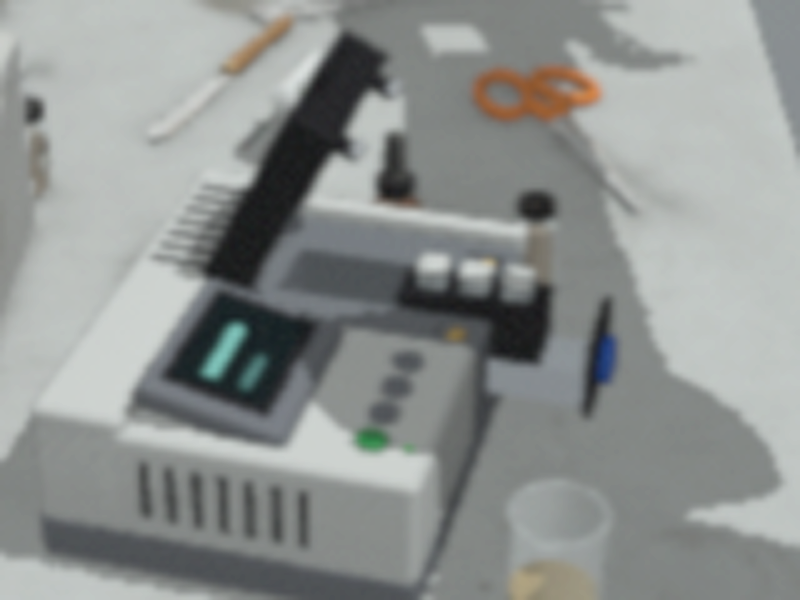

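The zooms give the pad centre (scene 211,508; side 612,358), cuvette tops, bezel corners and body corners. I'll fit the instrument pose to these.

```bash
cat > h.py <<'E'
import cv2,pickle,numpy as np
from scipy.optimize import least_squares
I={n:pickle.load(open(f"{n}0.pkl","rb")) for n in("scene","side")}
off={"scene":(200,145),"side":(180,120)}
def proj(n,P):
    d=I[n];K=np.array([[d["fx"],0,d["cx"]],[0,d["fy"],d["cy"]],[0,0,1]])
    return cv2.projectPoints(np.array(P,float).reshape(-1,3),np.array(d["rvec"],float),np.array(d["tvec"],float),K,np.array(d["D"],float))[0].reshape(-1,2)
def z(n,p): return np.array(p)/5+off[n]
E
cat > fit.py <<'E'
from h import *
# (view, zoom px, instrument mm, moves with carriage)
O=[("scene",(211,508),(-96,-45,51),1),("side",(612,358),(-96,-45,51),1),
("scene",(176,432),(-90,-21,72),1),("scene",(272,490),(-90,-69,72),1),("scene",(272,566),(-90,-69,31),1),("scene",(176,512),(-90,-21,31),1),
("scene",(368,325),(-5,-45,92),1),("scene",(331,348),(-26,-45,92),1),("scene",(296,372),(-47,-45,92),1),
("side",(433,262),(-5,-45,92),1),("side",(475,268),(-26,-45,92),1),("side",(518,274),(-47,-45,92),1),
("scene",(35,243),(-85,117,83),0),("scene",(415,437),(-85,-107,83),0),("scene",(420,592),(-85,-107,0),0),
("side",(437,460),(-85,117,83),0),("side",(38,412),(90,117,83),0),("side",(415,598),(-85,117,0),0),("side",(45,548),(90,117,0),0)]
def W(p,P,m):
    x,y,a,d=p;X=P[0]/1e3-m*d;Y=P[1]/1e3
    return [x+np.cos(a)*X-np.sin(a)*Y,y+np.sin(a)*X+np.cos(a)*Y,P[2]/1e3]
def f(p): return np.concatenate([proj(n,W(p,P,m))[0]-z(n,q) for n,q,P,m in O])
r=least_squares(f,[.5,-.1,-.1,.04],loss="soft_l1");p=r.x
print(np.round(p,4));print(np.round(f(p).reshape(-1,2),1).tolist())
print("pad",W(p,(-96,-45,51),1),"home",W(p,(-96,-45,51),0),"hinge",W(p,(35,-45,80),0),"tabshut",W(p,(-76,-45,101),0))
for c in(1.0,1.1,1.2):
    T=lambda x,y,zz:W(p,(35+x*np.cos(c)+zz*np.sin(c)*1,-45+y,80-x*np.sin(c)+zz*np.cos(c)),0)
    print(c,"tab",np.round(T(-111,0,21),3),[[np.round((proj(n,T(-102,s,21))[0]-off[n])*5) .tolist() for s in(47,-47)] for n in I])
# bystanders: base centre by ray to z
def ground(n,q,h):
    return least_squares(lambda u:proj(n,[u[0],u[1],h])[0]-np.array(q)/1.5625,[.5,-.1]).x
print("beaker top",ground("side",(455,346),.058),"bottle",ground("scene",(528,405),.0),"vial cap",ground("scene",(499,405),.059))
E
python3 fit.py
```

```text
[ 0.5971 -0.1118 -0.2303  0.0435]
[[-0.3, 0.0], [0.4, -1.5], [-0.4, -0.4], [-0.7, -1.5], [-0.9, 0.8], [-0.0, 0.8], [0.2, -1.2], [0.6, -1.5], [0.4, -1.8], [0.1, -2.4], [0.3, -2.4], [0.3, -2.2], [-2.6, -2.2], [4.0, 0.9], [0.8, 4.6], [-2.4, 3.4], [-1.2, -1.0], [0.9, 5.8], [0.8, 1.2]]
pad [np.float64(0.4510584651483561), np.float64(-0.12382035884464412), 0.051] home [np.float64(0.49336669350292706), np.float64(-0.13374016045747783), 0.051] hinge [np.float64(0.6209078775792132), np.float64(-0.16364411277851548), 0.08] tabshut [np.float64(0.5128386300031234), np.float64(-0.13830564936145304), 0.101]
1.0 tab [ 0.58  -0.154  0.185] [[[359.0, 49.0], [553.0, 123.0]], [[313.0, 122.0], [369.0, 36.0]]]
1.1 tab [ 0.59  -0.156  0.188] [[[375.0, 34.0], [568.0, 106.0]], [[291.0, 113.0], [350.0, 27.0]]]
1.2 tab [ 0.601 -0.159  0.191] [[[391.0, 21.0], [584.0, 92.0]], [[269.0, 105.0], [329.0, 20.0]]]
beaker top [0.48483245 0.00737751] bottle [ 0.56532715 -0.27860303] vial cap [ 0.47779183 -0.26685988]
```

>>> step_arm(targets=[{"travel":[0.278,0.763,0],"angular":[0,0,-0.815],"gripper":0},{"travel":[0.278,0.763,0],"angular":[0,0,-0.815],"gripper":0},{"travel":[0.278,0.763,0],"angular":[0,0,-0.815],"gripper":0},{"travel":[0.278,0.763,0],"angular":[0,0,-0.815],"gripper":0},{"travel":[0.278,0.763,0],"angular":[0,0,-0.815],"gripper":0},{"travel":[0.278,0.763,0],"angular":[0,0,-0.815],"gripper":0},{"travel":[0.278,0.763,0],"angular":[0,0,-0.815],"gripper":0},{"travel":[0.278,0.763,0],"angular":[0,0,-0.815],"gripper":0},{"travel":[0.278,0.763,0],"angular":[0,0,-0.815],"gripper":0},{"travel":[0.278,0.763,0],"angular":[0,0,-0.815],"gripper":0}])

```text
t: 1.1
tool_pos: [0.4159, -0.1128, 0.231]
tool_rot: [-3.121, 0.359, -0.0]
contact_force: [-0.4, 0.1, 0.3]
opening: -0.0004
grip_force: 0.0
```

>>> step_arm(targets=[{"travel":[0,0,-0.307],"angular":[0,0,0],"gripper":0},{"travel":[0,0,-0.307],"angular":[0,0,0],"gripper":0},{"travel":[0,0,-0.307],"angular":[0,0,0],"gripper":0},{"travel":[0,0,-0.307],"angular":[0,0,0],"gripper":0},{"travel":[0,0,-0.307],"angular":[0,0,0],"gripper":0},{"travel":[0,0,-0.307],"angular":[0,0,0],"gripper":0}])

```text
t: 1.7
tool_pos: [0.4157, -0.1154, 0.0473]
tool_rot: [-3.12, 0.361, 0.002]
contact_force: [1.2, -0.2, 1.3]
opening: -0.0001
grip_force: 0.0
```

```bash
python3 - <<'E'
from station import ctrl
import cv2,numpy as np
o=ctrl.get_obs();print(o["tool_pos"],o["contact_force"])
a=ctrl.get_image("scene")["img"][145:265,200:360,::-1];b=ctrl.get_image("side")["img"][120:240,200:360,::-1]
im=np.hstack([cv2.resize(q,(400,300),interpolation=cv2.INTER_CUBIC) for q in(a,b)])
cv2.imwrite("pics/pre.png",im)
E
```

```text
[ 0.41566314 -0.11536018  0.04729779] [ 1.20067896 -0.23369482  1.31827833]
```

View pics/pre.png

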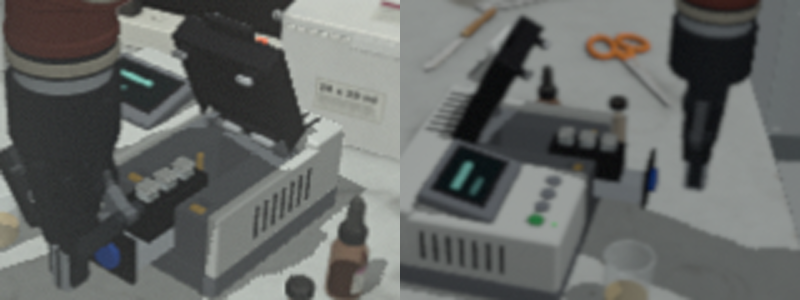

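The left panel (scene) and right panel (side) show the shut fingertips (right 697,185) about 30 mm in front of the blue pad (652,180), level with it and clear of the cuvettes. I'll push in along the instrument's +x.

>>> step_arm(targets=[{"travel":[0.0162,-0.0038,0],"angular":[0,0,0],"gripper":0},{"travel":[0.0325,-0.0076,0],"angular":[0,0,0],"gripper":0},{"travel":[0.0406,-0.0095,0],"angular":[0,0,0],"gripper":0},{"travel":[0.0487,-0.0114,0],"angular":[0,0,0],"gripper":0},{"travel":[0.0568,-0.0133,0],"angular":[0,0,0],"gripper":0},{"travel":[0.0649,-0.0152,0],"angular":[0,0,0],"gripper":0},{"travel":[0.073,-0.0171,0],"angular":[0,0,0],"gripper":0},{"travel":[0.081,-0.019,0],"angular":[0,0,0],"gripper":0}])

```text
t: 2.6
tool_pos: [0.4646, -0.1268, 0.0469]
tool_rot: [-3.121, 0.361, 0.001]
contact_force: [-1.3, -0.0, 0.9]
opening: 0.0001
grip_force: 0.8
```

>>> step_arm(targets=[{"travel":[0.0065,-0.0015,0],"angular":[0,0,0],"gripper":0},{"travel":[0.013,-0.003,0],"angular":[0,0,0],"gripper":0},{"travel":[0.0195,-0.0046,0],"angular":[0,0,0],"gripper":0},{"travel":[0.0228,-0.0053,0],"angular":[0,0,0],"gripper":0}])

```text
t: 3.0
tool_pos: [0.4777, -0.1299, 0.0468]
tool_rot: [-3.121, 0.361, 0.003]
contact_force: [-6.7, 1.5, 4.9]
opening: -0.0001
grip_force: 3.3
```

Now the plunger resists; small steps.

>>> step_arm(targets=[{"travel":[0.0025,-0.0006,0],"angular":[0,0,0],"gripper":0},{"travel":[0.005,-0.0012,0],"angular":[0,0,0],"gripper":0},{"travel":[0.005,-0.0012,0],"angular":[0,0,0],"gripper":0}])

```text
t: 3.3
tool_pos: [0.4802, -0.1305, 0.0469]
tool_rot: [-3.121, 0.361, 0.005]
contact_force: [-4.5, 0.9, 3.7]
opening: 0.0002
grip_force: 2.5
```

>>> step_arm(targets=[{"travel":[0.0025,-0.0006,0],"angular":[0,0,0],"gripper":0},{"travel":[0.005,-0.0012,0],"angular":[0,0,0],"gripper":0},{"travel":[0.005,-0.0012,0],"angular":[0,0,0],"gripper":0}])

```text
t: 3.6
tool_pos: [0.4849, -0.1318, 0.0474]
tool_rot: [3.12, -0.361, 0.003]
contact_force: [-0.9, 0.1, -0.9]
opening: -0.0002
grip_force: 0.0
```

>>> step_arm(targets=[{"travel":[0.0025,-0.0006,0],"angular":[0,0,0],"gripper":0},{"travel":[0.005,-0.0012,0],"angular":[0,0,0],"gripper":0},{"travel":[0.005,-0.0012,0],"angular":[0,0,0],"gripper":0}])

```text
t: 3.9
tool_pos: [0.4862, -0.132, 0.0471]
tool_rot: [-3.12, 0.361, 0.005]
contact_force: [-6.5, 0.9, 5.1]
opening: 0.0004
grip_force: 3.0
```

>>> step_arm(targets=[{"travel":[0.0025,-0.0006,0],"angular":[0,0,0],"gripper":0},{"travel":[0.0033,-0.0008,0],"angular":[0,0,0],"gripper":0},{"travel":[0.0033,-0.0008,0],"angular":[0,0,0],"gripper":0}])

```text
t: 4.2
tool_pos: [0.4862, -0.132, 0.047]
tool_rot: [-3.12, 0.36, 0.014]
contact_force: [-13.1, 2.5, 11.5]
opening: -0.0004
grip_force: 6.9
```

>>> step_arm(targets=[{"travel":[-0.041,0.0095,0],"angular":[0,0,0],"gripper":0},{"travel":[-0.081,0.019,0],"angular":[0,0,0],"gripper":0},{"travel":[-0.081,0.019,0.08],"angular":[0,0,0],"gripper":0},{"travel":[-0.081,0.019,0.16],"angular":[0,0,0],"gripper":0},{"travel":[-0.081,0.019,0.24],"angular":[0,0,0],"gripper":0},{"travel":[-0.081,0.019,0.32],"angular":[0,0,0],"gripper":0},{"travel":[-0.081,0.019,0.36],"angular":[0,0,0],"gripper":0},{"travel":[-0.081,0.019,0.36],"angular":[0,0,0],"gripper":0}])

```text
t: 5.0
tool_pos: [0.443, -0.1223, 0.269]
tool_rot: [3.118, -0.36, 0.016]
contact_force: [0.2, 0.2, 0.4]
opening: -0.0001
grip_force: 0.0
```

```bash
python3 - <<'E'
from station import ctrl
import cv2,numpy as np
o=ctrl.get_obs();print(o["tool_pos"],o["tool_rot"],o["contact_force"])
a=ctrl.get_image("scene")["img"][145:265,200:360,::-1];b=ctrl.get_image("side")["img"][120:240,180:340,::-1]
im=np.hstack([cv2.resize(q,(400,300),interpolation=cv2.INTER_CUBIC) for q in(a,b)])
cv2.imwrite("pics/home.png",im)
E
```

```text
[ 0.4429728  -0.1223019   0.26901302] [ 3.11754703 -0.36043533  0.01645174] [0.19767455 0.15278301 0.40699494]
```

View pics/home.png

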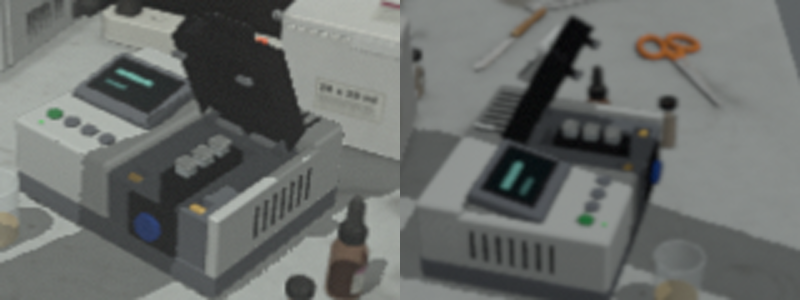

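Both panels show the bezel flush with the front face (pad at left 147,227; right 656,170), so the carriage is home. The cover is still open. Next I go over and behind it.

>>> step_arm(targets=[{"travel":[0.333,-0.0775,0],"angular":[0,0,0],"gripper":0},{"travel":[0.333,-0.0775,0],"angular":[0,0,0],"gripper":0},{"travel":[0.333,-0.0775,0],"angular":[0,0,0],"gripper":0},{"travel":[0.333,-0.0775,0],"angular":[0,0,0],"gripper":0},{"travel":[0.333,-0.0775,0],"angular":[0,0,0],"gripper":0},{"travel":[0.333,-0.0775,-0.08],"angular":[0,0,0],"gripper":0},{"travel":[0.333,-0.0775,-0.16],"angular":[0,0,0],"gripper":0},{"travel":[0.333,-0.0775,-0.16],"angular":[0,0,0],"gripper":0}])

```text
t: 5.9
tool_pos: [0.6338, -0.1653, 0.1553]
tool_rot: [-3.116, 0.36, 0.03]
contact_force: [-0.7, -0.1, -2.5]
opening: -0.0003
grip_force: 0.0
```

```bash
python3 - <<'E'
from station import ctrl
import cv2,numpy as np
o=ctrl.get_obs();print(o["tool_pos"],o["tool_rot"],o["contact_force"])
a=ctrl.get_image("scene")["img"][105:225,200:360,::-1];b=ctrl.get_image("side")["img"][90:210,180:340,::-1]
im=np.hstack([cv2.resize(q,(400,300),interpolation=cv2.INTER_CUBIC) for q in(a,b)])
cv2.imwrite("pics/behind.png",im)
E
```

```text
[ 0.63379773 -0.16528901  0.15527974] [-3.11568688  0.36037096  0.03019939] [-0.73351415 -0.1466353  -2.48961109]
```

View pics/behind.png

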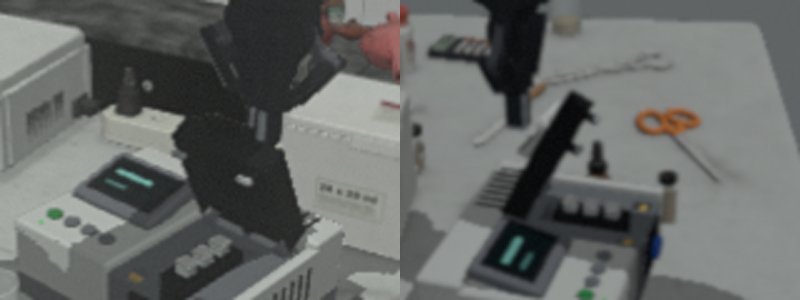

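Fingers are behind the cover (right panel: tip at 515,122, cover top edge at 575,95) and clear of it. I'll hold one row to see where it settles.

>>> step_arm(targets=[{"travel":[0,0,0],"angular":[0,0,0],"gripper":0},{"travel":[0,0,0],"angular":[0,0,0],"gripper":0}])

```text
t: 6.2
tool_pos: [0.6419, -0.1684, 0.1711]
tool_rot: [3.119, -0.361, 0.009]
contact_force: [-0.2, 0.0, 0.3]
opening: -0.0003
grip_force: 0.0
```

>>> step_arm(targets=[{"travel":[-0.026,0.006,0.003],"angular":[0,0,0],"gripper":0},{"travel":[-0.052,0.0124,0.006],"angular":[0,0,0],"gripper":0},{"travel":[-0.064,0.015,0.003],"angular":[0,0,0],"gripper":0},{"travel":[-0.075,0.0175,0],"angular":[0,0,0],"gripper":0},{"travel":[-0.086,0.02,-0.005],"angular":[0,0,0],"gripper":0},{"travel":[-0.0975,0.023,-0.01],"angular":[0,0,0],"gripper":0},{"travel":[-0.123,0.029,-0.018],"angular":[0,0,0],"gripper":0},{"travel":[-0.146,0.034,-0.035],"angular":[0,0,0],"gripper":0},{"travel":[-0.146,0.034,-0.035],"angular":[0,0,0],"gripper":0}])

```text
t: 7.1
tool_pos: [0.5506, -0.1467, 0.1441]
tool_rot: [-3.12, 0.361, 0.006]
contact_force: [-0.6, -0.2, -0.3]
opening: -0.0002
grip_force: 0.3
```

```bash
python3 - <<'E'
from station import ctrl
import cv2,numpy as np
a=ctrl.get_image("scene")["img"][105:225,200:360,::-1];b=ctrl.get_image("side")["img"][90:210,180:340,::-1]
im=np.hstack([cv2.resize(q,(400,300),interpolation=cv2.INTER_CUBIC) for q in(a,b)])
cv2.imwrite("pics/sweep.png",im)
o=ctrl.get_obs();print(o["tool_pos"],o["tool_rot"],o["contact_force"])
E
```

```text
[ 0.55233561 -0.14725006  0.14570716] [-3.12039744e+00  3.61152967e-01  1.59301230e-03] [-0.66591022  1.23528875  0.42006663]
```

View pics/sweep.png

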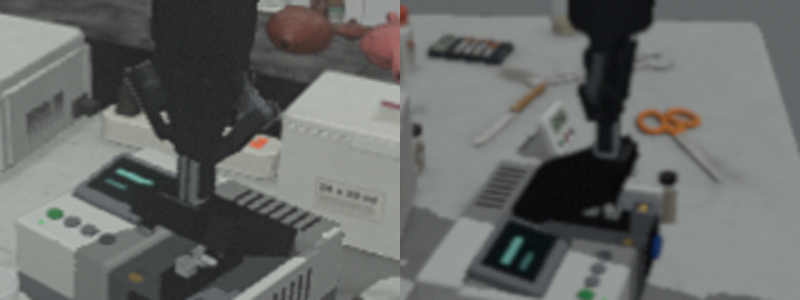

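The cover follows the fingers (right panel: tip at 605,155 just behind the front edge at 635,145), open by about 0.5 rad. Continue down to the catches.

>>> step_arm(targets=[{"travel":[-0.011,0.0025,-0.015],"angular":[0,0,0],"gripper":0},{"travel":[-0.021,0.005,-0.03],"angular":[0,0,0],"gripper":0},{"travel":[-0.029,0.007,-0.042],"angular":[0,0,0],"gripper":0},{"travel":[-0.036,0.0084,-0.054],"angular":[0,0,0],"gripper":0},{"travel":[-0.041,0.0095,-0.063],"angular":[0,0,0],"gripper":0},{"travel":[-0.044,0.0103,-0.065],"angular":[0,0,0],"gripper":0},{"travel":[-0.044,0.0103,-0.065],"angular":[0,0,0],"gripper":0}])

```text
t: 7.9
tool_pos: [0.5283, -0.1418, 0.1089]
tool_rot: [3.12, -0.361, 0.009]
contact_force: [3.7, -1.0, 5.3]
opening: -0.0002
grip_force: 2.8
```

>>> step_arm(targets=[{"travel":[-0.003,0.0007,-0.004],"angular":[0,0,0],"gripper":0},{"travel":[-0.005,0.0011,-0.008],"angular":[0,0,0],"gripper":0},{"travel":[-0.005,0.0011,-0.012],"angular":[0,0,0],"gripper":0},{"travel":[-0.005,0.0011,-0.012],"angular":[0,0,0],"gripper":0}])

```text
t: 8.3
tool_pos: [0.5231, -0.1405, 0.1007]
tool_rot: [3.121, -0.361, -0.001]
contact_force: [-1.6, 1.4, 8.6]
opening: -0.0003
grip_force: 4.6
```

>>> step_arm(targets=[{"travel":[0,0,-0.004],"angular":[0,0,0],"gripper":0},{"travel":[0,0,-0.006],"angular":[0,0,0],"gripper":0},{"travel":[0,0,-0.006],"angular":[0,0,0],"gripper":0}])

```text
t: 8.6
tool_pos: [0.5232, -0.1406, 0.1003]
tool_rot: [3.121, -0.36, -0.003]
contact_force: [-10.7, 2.2, 25.3]
opening: -0.0001
grip_force: 12.8
```

Solid stop at 25 N, so the cover is shut. Release upward.

>>> step_arm(targets=[{"travel":[0,0,0.02],"angular":[0,0,0],"gripper":0},{"travel":[0,0,0.06],"angular":[0,0,0],"gripper":0},{"travel":[0,0,0.13],"angular":[0,0,0],"gripper":0},{"travel":[0,0,0.2],"angular":[0,0,0],"gripper":0},{"travel":[0,0,0.25],"angular":[0,0,0],"gripper":0},{"travel":[0,0,0.25],"angular":[0,0,0],"gripper":0},{"travel":[0,0,0.25],"angular":[0,0,0],"gripper":0},{"travel":[0,0,0.25],"angular":[0,0,0],"gripper":0}])

```text
t: 9.4
tool_pos: [0.5219, -0.14, 0.2435]
tool_rot: [-3.12, 0.361, 0.007]
contact_force: [-0.8, -0.6, -0.7]
opening: -0.0
grip_force: 0.0
```

```bash
python3 - <<'E'
from station import ctrl
import cv2,numpy as np
a=ctrl.get_image("scene")["img"][145:265,200:360,::-1];b=ctrl.get_image("side")["img"][120:240,180:340,::-1]
im=np.hstack([cv2.resize(q,(400,300),interpolation=cv2.INTER_CUBIC) for q in(a,b)])
cv2.imwrite("pics/shut.png",im)
o=ctrl.get_obs();print(o["tool_pos"],o["contact_force"])
E
```

```text
[ 0.52209853 -0.14006591  0.24358818] [-0.21154223 -0.22600429  0.29137256]
```

View pics/shut.png

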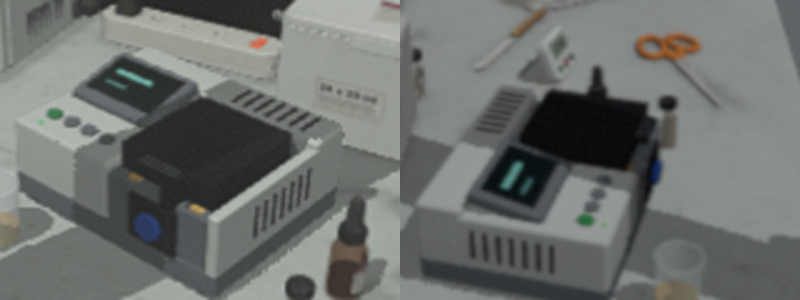

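The cover lies level and stays shut with the arm clear (left 210,155). The pad is still flush (147,227), and beaker, bottle and vial are unmoved.

```bash
python3 -c "
from station import ctrl
print(ctrl.finish_job())"
```

```text
the job is handed in; nothing more can be done
None
```

The job is handed in (no verdict was returned): the carriage was pushed in to a solid stop, the cover stayed shut by itself after I let go, and the last picture shows the cuvettes covered and the glassware where it stood.

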